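Steady the canister stand and put the canister on it

ROBOT

A 6-joint arm with a two-finger parallel gripper is mounted at the origin on the work surface. World frame = base frame: x ahead of the robot, y to its left, z up, the work surface at z = 0. Lengths are in mm, angles in rad, forces in N, time in s.
With the tool pointing down it reaches from about 400 to 925 mm from the base axis. Payload 12.5 kg.
Tool frame: the origin (TCP) lies at the very end of the fingers, on their centre line; the grasp point (between the pads) lies 19 mm behind it; z points along the fingers, y is the line along which they close (so a half turn about z gives the same grasp; the last joint's range is limited). The gripper opens to 95 mm and grips with 3 to 60 N. Pads are 20 mm wide; open, the fingers measure 119 mm over their backs; the gripper's body (75 mm by 180 mm) begins 59 mm behind the grasp point.
Start: joints at [1.152, 0.491, 1.559, -0, 1.092, -0.106], TCP at [192.311, 594.696, 214.661] pointing down, gripper open.
Joint ranges: [-3.1, 3.1], [-0.84, 2.19], [0.05, 2.79], [-1.13, 4.28], [0.06, 2.93], [-2.69, 2.69]. Speed limits (rad/s): [2.22, 2.22, 2.79, 3.14, 3.14, 3.14].

INTERFACE

Orientations are given as [roll, pitch, yaw] about the fixed x, y, z axes, in that order (R = Rz(yaw) Ry(pitch) Rx(roll)).
In Python, from cell import state, imaging, env, spot_in, mark_of gives the robot as it stands. The module is installed in compiled form; this text tells all that it offers.
- The arm moves only by the tool step_arm, never from a script. Its argument "increments" is a list of rows, each an object with "slide": the shift along the tool's x, y, z in m, a list of three; "roll": the turn about the tool's z in rad. A call has 1 to 5 rows; each row is the pose to reach, as a shift and turn from the pose commanded when the call began, along the tool's axes at that moment; what a row does not reach only later rows make up. A row lasts 1/8 s, in which the tool goes at most 62.5 mm and 10.7 degrees, less where a joint would pass 70% of its speed; a pose out of reach is approached as far as the arm can. A call with a gripper value outside its range is refused whole. "fingers" is the opening, from 0 (shut) to 1 (fully open), set as the call begins (left out, the last holds). The fingers move at their own pace and stop on an object; the grip force is fixed at half the most. Time passes only in rows, so rows that repeat a pose let the fingers close. It gives the time, the measured TCP pose, the force, the opening and the grip force at its end, in the units of the state.
- state(): the state, without advancing time (a new reading comes with each control period).
- imaging.read_camera(name): name is "scene" or "top" or "wrist"; returns a dict with "color" (480x640x3 uint8, red, green, blue), "z_map" (480x640 float32, mm along the optical axis (not along the pixel's ray), 0 where there is no reading), "intrinsics" (3x3 intrinsics, pixels), "camera_from_world" (4x4, takes a point from world to camera coordinates). Camera axes: x right, y up, looking along -z (the intrinsics and any distortion apply to the point x, -y, -z); pixel columns grow to the right and rows downward; lengths in mm; the calibration is good to about 2 mm. A picture is of the moment at which its call begins.
- env.job_done(): hands the job in; it is judged then, once.
Trained networks look in the newest picture that a camera, given by its name, has taken for a name from the list of things; names that differ only in an ending like _2 or _b are one class to them, and where a whole thing is asked for, a point or a joint stands for the part that bears it (a point fixed in the world has none). Each returns a list of dicts, best first, with "confidence" (0 to 1); they miss things now and then, are a little off and sometimes report something else, mostly with a low value. They report only what shows in the picture. A call takes as long as a camera call. They do not tell look-alikes from the thing itself.
- spot_in(camera, target): "bbox" ([left, top, right, bottom] in pixels, round what is visible of it).
- mark_of(camera, target): "uv" ([column, row] in pixels: a listed point, or the origin of a listed thing).
The state is a dict: "t": time; "joints": joint angles; "qvel": joint speeds; "tau": joint torques, N m; "eef_pos": TCP position; "tcp_rot": TCP orientation; "ft_force": force on the tool from outside, world axes, zero at the start; "moment": the same for the moment, N m; "opening": opening from 0.0 (shut) to 1.0 (fully open); "grip_force": force on a finger pad.
Only numpy, scipy, OpenCV 4.12 (cv2) and the standard library are available. Lean on these libraries where they do the work, as an engineer would, in place of code of your own. Each camera call takes 0.05 s, during which the arm holds its last target. There are 200 camera calls.

TASK

The little four-post wooden stand rocks because two of its feet are perched on the raised rests of its round tray. Turn it in the tray, without lifting it out, until all four feet are down on the tray floor and it no longer rocks, and let it go. Then take the lidded canister out of the sloping holder and set it down gently, upright, in the middle of the stand between the posts, leaving the cups and the bottle where they are.

Things in the scene. Friction and masses are not known exactly. Their poses are not given: they have to be found in the camera images.
- tray: Fixed round wooden tray, 160 mm wide, 18 mm high, inside 148 mm, floor 6 mm above the counter. Origin: centre of underside. Two cork rests rise 5 mm above its floor, centred 56 mm out on +x and -x, each 32 mm (x) by 55 mm (y). All four feet of the stand clear the rests only with its bars at 45 degrees (give or take 8) to the tray's x axis, at any of the four quarter turns.
- stand_center (a point): Loose wooden stand, 0.2-0.42 kg: crossed bars (14 wide, 18 mm high) along its x and y join 4 round posts, 18 thick, 80 mm tall, 60 mm out on its x and y axes, feet round. Point: centre of the crossing, 40 mm above the feet. Bar tops 9 mm, post tops 40 mm above it. The rim centres it to 5 mm. Perched: leans 5 degrees, point 51 mm above the counter; all feet down: level, 46 mm.
- holder: Fixed plywood box, leaning 35 degrees, on a 110 by 92 mm foot. Origin: centre of underside, z up; the canister's top leans to its -x. Inside 80 by 80 mm; walls measured along the canister's axis from its bottom: 62 mm under the lean, 36 mm at the sides, 26 mm opposite. The canister comes out along its own axis.
- canister_center (a point): Loose closed tea canister (lid fixed on), 140 mm tall, 0.22-0.45 kg: white body 72 mm across, 90 mm high; wooden lid 74 mm across, 10 mm thick; on it a cylindrical knob 30 mm across, 40 mm tall. Point: on its axis, 70 mm above its bottom; z along the axis to the knob. At first it leans 35 degrees in the holder.
- canister_knob (a point): Point on the canister's axis, inside its knob, 124 mm above the canister's bottom, 24 mm above the lid and 16 mm below the knob's top: where to grip it. Same axes as the canister.
- cup_stack: Bystander: loose stack of upturned white paper cups, 85 mm across, 115 mm tall; origin at the centre of its underside.
- tea_cup: Bystander: loose blue ceramic cup, 72 mm across, 62 mm tall; origin at the centre of its underside.
- syrup: Bystander: loose amber bottle, 62 mm across, 190 mm tall; origin at the centre of its underside.
Things that resemble listed ones, but are neither listed nor needed, are in the scene too. Of the things that look like the part that bears stand_center, the middle-sized one is meant.

How it is judged (in metres and radians):
On the way, in this order (a step that is already met when the one before it is completed fails the run):
1. the stand is level with all four feet on the tray floor, let go, with the canister still in its holder (angle between stand_center's own z axis and vertical below 0.03 rad and z of stand_center in the frame of tray below 0.0483 m and contact force between the fingers and stand below 0.2 N and distance of canister_center from where it was at the start of the episode below 0.03 m), for 0.3 s.
2. the canister is lifted out of the holder (distance of canister_center from where it was at the start of the episode above 0.07 m), for 0.1 s.
At the end, for the whole second after the job is handed in: The stand is in its tray, level within 1.7 degrees, with all four feet down on the tray floor (within 2.3 mm); the canister stands upright (within 3 degrees) on its bars, within 14 mm of its centre; both are at rest (angle between stand_center's own z axis and vertical below 0.03 rad and z of stand_center in the frame of tray below 0.0483 m and horizontal distance between stand_center and tray below 0.012 m and angle between canister_center's own z axis and vertical below 0.05 rad and horizontal distance between canister_center and stand_center below 0.014 m and z of canister_center in the frame of stand_center between 0.075 and 0.083 m and linear speed of each of canister, stand below 0.02 m/s); the robot touches nothing.
It fails at once if the stand is lifted out of the tray (by 30 mm) (z of stand_center in the frame of tray above 0.076 m).
It fails at once if the stand is tipped over (beyond 20 degrees) (angle between stand_center's own z axis and vertical above 0.35 rad).
It fails at once if the canister is let fall (not held by the fingers and moving faster than 0.45 m/s: a drop of some 10 mm) (contact force between the fingers and canister below 0.2 N and linear speed of canister above 0.45 m/s).
It fails at once if a cup or the bottle is moved by more than 25 mm (distance of any of cup_stack, tea_cup, syrup from where it was at the start of the episode above 0.025 m).
It also fails if it takes over 61 s, if anything falls off the work surface, if the arm or the gripper's body presses on something with over 40 N, if the wrist force passes 120 N, or if a joint passes its speed limit or range.

## Working session

There is one attempt and no reset: what is moved stays moved. The work goes in short steps, Python scripts to look and compute and a tool call to move; the robot and the scene stay as the last step left them, time stands still between calls to the robot, and variables do not carry over. Pictures are saved under pics/ and viewed, at most 10 in all, crops included, and the job is handed in when it is done.

Besides the shell and the picture viewer there is one more tool, called as name([rows], argument=value, ...), one row to a line, values as JSON. step_arm: Moves the arm, as the interface text tells. Its arguments: {"type":"object","properties":{"increments":{"type":"array"},"fingers":{"type":"number"}},"required":["increments"]}

```bash
mkdir -p pics; cat > h.py <<'E'
import numpy as np, cv2
from cell import state, imaging, env, spot_in, mark_of
from scipy.spatial.transform import Rotation as R
def cam(n):
    d=imaging.read_camera(n); return d
def save(d,f): cv2.imwrite('pics/'+f, d['color'][:,:,::-1])
def unproj(d,u,v,z=None,plane=None):
    """world point of pixel by depth (mm) or by horizontal plane height"""
    K=np.array(d['intrinsics']); T=np.linalg.inv(np.array(d['camera_from_world']))
    r=np.linalg.inv(K)@[u,v,1.]; r=np.array([r[0],-r[1],-r[2]])
    if plane is not None:
        o=T[:3,3]; w=T[:3,:3]@r; return o+w*(plane-o[2])/w[2]
    return T[:3,:3]@(r*z)+T[:3,3]
def cloud(d):
    K=np.array(d['intrinsics']); T=np.linalg.inv(np.array(d['camera_from_world']))
    Z=d['z_map'].astype(float); v,u=np.mgrid[:480,:640]
    P=np.stack([(u-K[0,2])/K[0,0]*Z,-(v-K[1,2])/K[1,1]*Z,-Z],-1)
    W=P@T[:3,:3].T+T[:3,3]; W[Z==0]=np.nan; return W
def proj(d,p):
    c=np.array(d['camera_from_world'])@np.r_[p,1]; K=np.array(d['intrinsics'])
    q=K@[c[0],-c[1],-c[2]]; return q[:2]/q[2]
E
python3 - <<'E'
from h import *
np.set_printoptions(precision=1,suppress=True)
print(state())
for n in ['scene','top']:
    d=cam(n); save(d,n+'0.png'); W=cloud(d)
    print(n,d['intrinsics'],np.linalg.inv(d['camera_from_world'])[:3,3])
    for t in ['tray','stand_center','holder','canister_center','canister_knob','cup_stack','tea_cup','syrup']:
        for m in mark_of(n,t)[:4]:
            u,v=m['uv']; print(t,round(m['confidence'],2),np.array(m['uv']),W[int(round(v)),int(round(u))])
        for m in spot_in(n,t)[:4]: print('   box',round(m['confidence'],2),np.array(m['bbox']))
E
```

```text
{'t': 0.0, 'joints': array([ 1.2,  0.5,  1.6,  0. ,  1.1, -0.1]), 'qvel': array([ 0.,  0.,  0., -0., -0., -0.]), 'tau': array([ -0. , -61.3, -25.8,   0.1,   0. ,  -0. ]), 'eef_pos': array([192.2, 594.5, 214.1]), 'tcp_rot': array([-3.1, -0. ,  2.8]), 'ft_force': array([ 0.2, -0.6,  1.1]), 'moment': array([-0.1,  0. , -0. ]), 'grip_force': 0.0, 'opening': 1.0021132720901043}
scene [[552.9   0.  309.4]
 [  0.  552.9 235.7]
 [  0.    0.    1. ]] [1127.9 1041.7  892.4]
tray 0.88 [364.5 309.8] [549.8 209.8   8. ]
   box 0.75 [332.6 286.1 398.6 333.8]
stand_center 0.87 [412.2 346.9] [537.8 381.9  32.2]
stand_center 0.74 [460.6 292.9] [355.9 318.7  66.3]
   box 0.76 [392.8 326.2 434.3 368.9]
   box 0.73 [430.6 256.8 491.  320.8]
   box 0.67 [343.  269.7 394.4 320.2]
holder 0.77 [278.4 240.8] [ 607.2 -158.3    4.2]
   box 0.67 [227.9 280.3 261.5 316.2]
   box 0.63 [258.  213.4 296.5 256.4]
   box 0.5 [243.  153.1 267.9 195.4]
canister_center 0.71 [271.4 209.5] [ 618.  -173.5  102.3]
   box 0.81 [258.7 183.6 289.4 225.5]
canister_knob 0.81 [270.3 185.9] [ 597.4 -221.8  149.2]
   box 0.92 [259.
[... 587 characters left out ...]

stand_center 0.71 [238.5 274.7] [536.6 225.3  -3.2]
   box 0.87 [212.4 247.1 267.1 292.3]
   box 0.81 [166.1 308.6 240.5 378.3]
   box 0.58 [166.7 260.1 202.2 289.1]
holder 0.76 [369.4 244.2] [ 605.4 -155.    86.1]
   box 0.97 [347.9 222.  393.6 265.4]
canister_center 0.6 [386.  249.3] [ 584.1 -195.8  125.9]
   box 0.97 [363.6 236.  408.1 257.2]
canister_knob 0.96 [400.7 246.3] [ 587.2 -232.   151.4]
   box 0.63 [362.3 234.6 407.8 261.5]
cup_stack 0.98 [473.2 269.2] [ 527.8 -435.9   95.6]
   box 0.93 [460.1 250.9 499.  279.9]
tea_cup 0.78 [293.6 191.8] [784.   56.2   2.5]
   box 0.94 [279.5 171.3 305.2 199.1]
syrup 0.97 [141.1 290.2] [491.8 474.3  89.1]
   box 0.89 [106.3 274.8 153.6 303.5]
```

View pics/scene0.png

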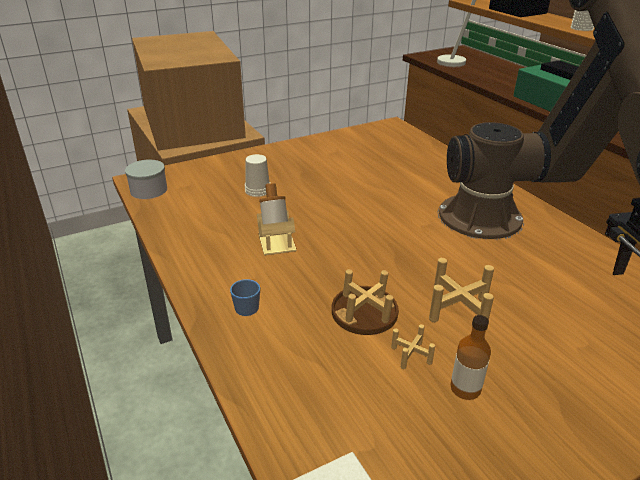

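View pics/top0.png

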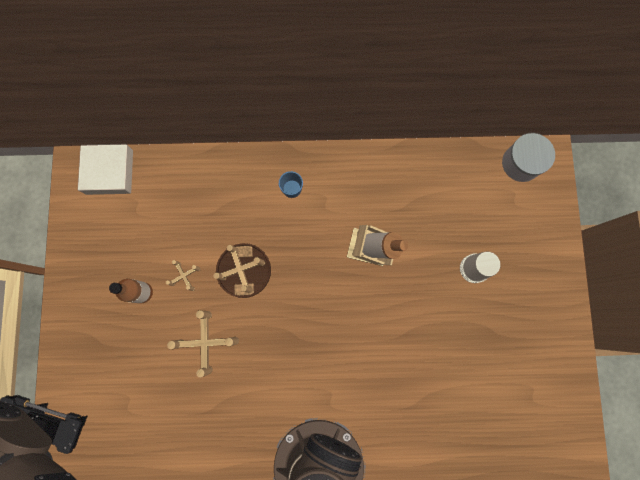

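The scene shows the tray with the target stand (scene px ~367,300; top px 240,270), a bigger decoy at top px (202,343) and a smaller one at (183,275). The canister leans right (−y) in the holder at (375,246), and the cup, stack and bottle are clear of both. I'll measure these from the depth data.

```bash
python3 - <<'E'
from h import *
np.set_printoptions(precision=1,suppress=True)
s=state(); print(s['tcp_rot'].tolist())
d=cam('top'); W=cloud(d); d2=cam('scene'); W2=cloud(d2)
for nm,w in (('top',W),('scene',W2)):
    P=w.reshape(-1,3); P=P[~np.isnan(P[:,0])]
    T=P[(np.hypot(P[:,0]-545,P[:,1]-205)<100)]
    hi=T[(T[:,2]>72)]
    # cluster posts
    c=[]
    for p in hi:
        for k in c:
            if np.hypot(*(np.mean(k,0)-p)[:2])<25: k.append(p);break
        else: c.append([p])
    print(nm); [print(' post',len(k),np.mean(k,0),np.max(k,0)[2]) for k in c if len(k)>2]
    rim=T[(T[:,2]>13)&(T[:,2]<22)]
    r=rim[np.hypot(rim[:,0]-545,rim[:,1]-205)>65]
    print(' rim',len(r),(r.max(0)+r.min(0))/2,r.max(0)-r.min(0))
    H=P[(np.hypot(P[:,0]-600,P[:,1]+190)<110)&(P[:,2]>140)]
    print(' knob top region',len(H),H.mean(0) if len(H) else None)
# crops
import cv2
a=cv2.resize(d['color'][228:318,200:290],(600,600),interpolation=cv2.INTER_CUBIC)
b=cv2.resize(d['color'][215:275,340:430],(800,533),interpolation=cv2.INTER_CUBIC)
c=cv2.resize(d2['color'][170:260,225:315],(600,600),interpolation=cv2.INTER_CUBIC)
cv2.imwrite('pics/a.png',a[:,:,::-1]);cv2.imwrite('pics/c.png',c[:,:,::-1])
for q in [(545,205,12)]: print(proj(d,q),proj(d2,q))
E
```

```text
[3.141479228313248, -4.215438221821799e-06, 2.8287658069394905]
top
 post 39 [603.3 231.8  87.1] 93.432121642928
 post 42 [566.1 155.9  92.1] 100.3630461649575
 post 36 [527.7 269.8  83.6] 90.53230757611823
 post 43 [490.1 193.3  88.1] 94.01389283915137
 rim 320 [549.6 207.5  17.5] [158.7 157.9   8.8]
 knob top region 104 [ 591.6 -233.4  146.7]
scene
 post 85 [567.8 161.   87.5] 97.92440642135148
 post 72 [491.6 197.6  84.6] 95.93712644605887
 post 76 [604.6 236.5  84.6] 94.05338807884846
 post 64 [529.2 273.9  82.2] 89.88670742535703
 rim 409 [548.8 210.3  17.5] [159.4 159.4   8.9]
 knob top region 59 [ 593.2 -227.9  146. ]
[244.  271.4] [364.7 306.9]
```

View pics/a.png

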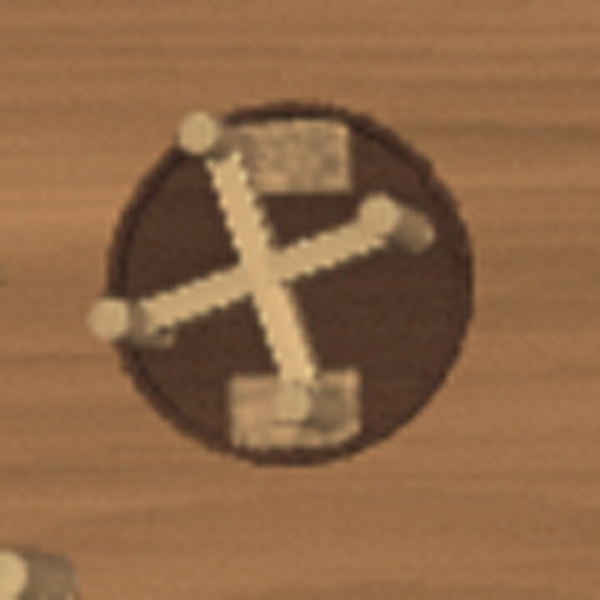

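The crop shows the stand's crossing at (262,272) with bars about 19° off the tray's x axis, and the rests at (290,157) and (295,410). It needs to turn about 27° counter-clockwise. I'll move above it.

step_arm([
  {"slide":[-0.052,-0.029,0],"roll":0},
  {"slide":[-0.105,-0.059,0],"roll":0},
  {"slide":[-0.157,-0.088,0],"roll":0},
  {"slide":[-0.21,-0.117,0],"roll":0},
  {"slide":[-0.262,-0.1465,0],"roll":0},
], fingers=0.62)

```text
t: 2.42
eef_pos: [397.7, 373.2, 214.9]
tcp_rot: [3.141, 0.0, 2.829]
ft_force: [0.1, -0.0, 0.1]
opening: 0.623
grip_force: 0.0
```

step_arm([
  {"slide":[-0.05,-0.028,0],"roll":0.0},
  {"slide":[-0.1,-0.056,0],"roll":0.0},
  {"slide":[-0.15,-0.084,0],"roll":0.05},
  {"slide":[-0.1937,-0.1083,0],"roll":0.145},
  {"slide":[-0.1937,-0.1083,0],"roll":0.145},
])

```text
t: 3.05
eef_pos: [549.3, 209.6, 214.3]
tcp_rot: [3.142, 0.0, 2.679]
ft_force: [0.6, 0.1, -0.3]
opening: 0.619
grip_force: 0.0
```

```bash
cat > stand.py <<'E'
from h import *
np.set_printoptions(precision=3,suppress=True)
def go(target_xyz,yaw=None):
    s=state(); Rt=R.from_euler('xyz',s['tcp_rot']).as_matrix()
    y0=np.degrees(np.arctan2(Rt[1,0],Rt[0,0]))
    print('t',s['t'],'pos',s['eef_pos'],'yaw',y0,'F',s['ft_force'],'op',s['opening'],s['grip_force'],'q6',s['joints'][5])
    if target_xyz is not None: print('slide mm',Rt.T@(np.array(target_xyz)-s['eef_pos']),'roll',None if yaw is None else -np.radians((yaw-y0+180)%360-180))
E
python3 - <<'E'
from stand import *
go((547.5,212,42),153.8)
d=cam('wrist'); save(d,'w1.png'); W=cloud(d)
print(mark_of('wrist','stand_center'),mark_of('wrist','tray'))
P=W.reshape(-1,3);P=P[~np.isnan(P[:,0])]
T=P[np.hypot(P[:,0]-549,P[:,1]-209)<100]; hi=T[T[:,2]>72]
c=[]
for p in hi:
    for k in c:
        if np.hypot(*(np.mean(k,0)-p)[:2])<25: k.append(p);break
    else: c.append([p])
[print(' post',len(k),np.mean(k,0),np.max(k,0)[2]) for k in c if len(k)>20]
E
```

```text
t 3.05 pos [549.333 209.614 214.342] yaw 153.50015766475013 F [ 0.579  0.103 -0.292] op 0.6191213381121025 0.0 q6 -0.8558970783119735
slide mm [  2.756   1.313 172.341] roll -0.005233235986979019
[{'uv': [464.0, 132.6], 'confidence': 0.88}, {'uv': [318.9, 216.0], 'confidence': 0.71}, {'uv': [554.9, 33.0], 'confidence': 0.58}] [{'uv': [317.0, 211.8], 'confidence': 0.6}]
 post 32332 [507.207 186.498 320.63 ] 341.69280677417987
 post 31576 [542.302 256.282 320.029] 342.29921090936494
 post 352 [600.157 233.286  87.432] 92.07743453630394
 post 389 [563.046 159.241  94.204] 280.7218295886102
 post 2701 [529.259 184.271 259.916] 333.1519176717542
 post 3198 [557.035 239.935 268.239] 340.1170941686859
 post 7210 [493.486 154.741 305.964] 334.35944289129134
 post 7165 [559.184 285.707 306.129] 333.57345832729186
 post 15075 [525.026 221.015 327.206] 342.44306284529375
 post 76 [516.145 142.459 293.574] 295.7548508041548
 post 256 [594.508 268.24  301.155] 315.6952192321657
```

View pics/w1.png

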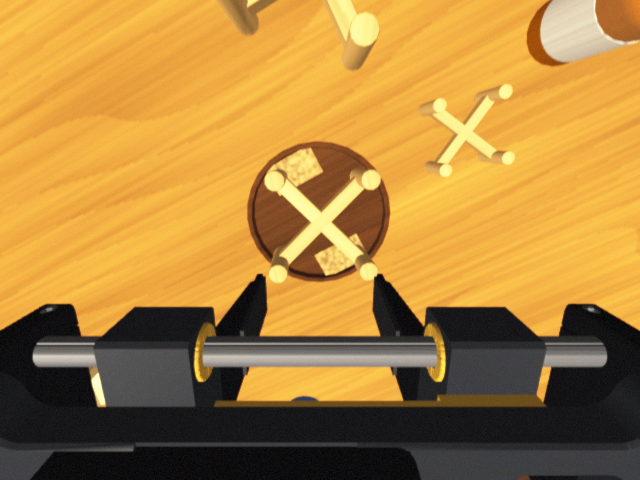

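The wrist view shows the target stand's crossing at (321,218), with its bars at ±45° to the fingers as intended. The rests are at (297,167) and (340,256).

```bash
python3 - <<'E'
from stand import *
d=cam('wrist'); W=cloud(d)
print('cross',unproj(d,321.5,219,plane=59), 'tray',unproj(d,318.5,211,plane=18))
print('depth pts',[W[v,u] for u,v in ((321,219),(300,199),(343,240),(343,200),(300,240))])
a=unproj(d,297,167,plane=11);b=unproj(d,340,256,plane=11);print(a,b,np.degrees(np.arctan2(*(a-b)[[1,0]])))
for z in (59,): 
  for u,v in ((275,181),(371,180),(369,271),(278,271)): print(unproj(d,u,v,plane=88))
E
```

```text
cross [541.12  216.947  59.   ] tray [540.029 214.089  18.   ]
depth pts [array([540.679, 216.605,  60.074]), array([514.121, 206.818,  58.054]), array([570.236, 226.85 ,  58.713]), array([533.762, 244.033,  56.795]), array([550.463, 188.393,  61.299])]
[487.393 213.966  11.   ] [600.592 212.363  11.   ] 179.18873909704539
[486.71  198.196  88.   ]
[522.894 273.712  88.   ]
[600.03  237.826  88.   ]
[562.09 160.74  88.  ]
```

step_arm([
  {"slide":[0,0,0.04],"roll":0},
  {"slide":[0,0,0.08],"roll":0},
  {"slide":[0,0,0.11],"roll":0},
  {"slide":[0,0,0.11],"roll":0},
])

```text
t: 3.75
eef_pos: [546.0, 212.8, 103.2]
tcp_rot: [-3.139, -0.003, 2.686]
ft_force: [0.0, -0.3, 0.5]
opening: 0.618
grip_force: 0.0
```

```bash
python3 - <<'E'
from stand import *
d=cam('wrist'); W=cloud(d); save(d,'w2.png')
go((547.5,212,42),153.8)
print('tip proj',proj(d,state()['eef_pos']))
for m in mark_of('wrist','stand_center'): print(m, unproj(d,*m['uv'],plane=51))
P=W.reshape(-1,3);P=P[~np.isnan(P[:,0])]
T=P[(np.hypot(P[:,0]-546,P[:,1]-212)<85)&(P[:,2]<103)&(P[:,2]>76)]
c=[]
for p in T:
    for k in c:
        if np.hypot(*(np.mean(k,0)-p)[:2])<25: k.append(p);break
    else: c.append([p])
[print(' post',len(k),np.mean(k,0)) for k in c if len(k)>20]
E
```

```text
t 3.8 pos [546.907 212.903 104.739] yaw 153.86674570806076 F [ 0.192 -0.095 -0.244] op 0.6204654424796804 0.0 q6 -0.8561403484898492
slide mm [-0.984 -0.513 62.738] roll 0.001164932367235016
tip proj [321.599 297.032]
{'uv': [318.4, 257.9], 'confidence': 0.8} [542.557 212.825  51.   ]
{'uv': [527.5, 138.0], 'confidence': 0.71} [528.739 366.552  51.   ]
 post 822 [524.995 270.041  84.432]
 post 857 [488.388 195.899  89.075]
 post 94 [562.569 164.912  82.818]
 post 62 [595.241 228.31   80.914]
```

View pics/w2.png

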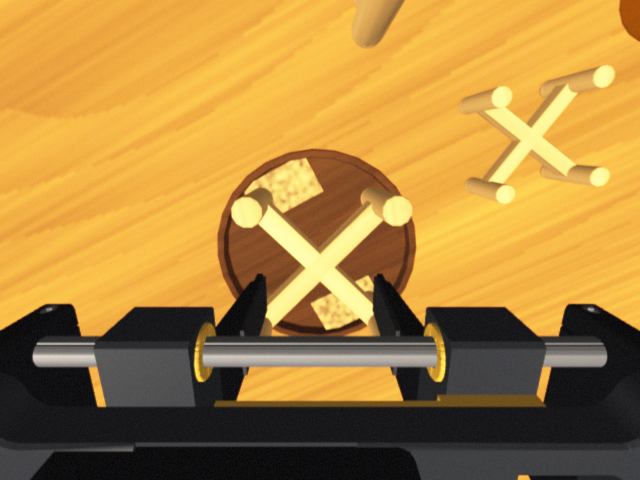

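The crossing is at (318,261), between the fingertips and aligned with them. I'll descend, then close slightly around it.

step_arm([
  {"slide":[0.002,0,0.02],"roll":0},
  {"slide":[0.003,0,0.04],"roll":0},
  {"slide":[0.003,0,0.055],"roll":0},
  {"slide":[0.003,0,0.0625],"roll":0},
  {"slide":[0.003,0,0.0625],"roll":0},
])

```text
t: 4.47
eef_pos: [544.9, 213.4, 42.3]
tcp_rot: [3.142, -0.0, 2.684]
ft_force: [0.8, -0.2, 0.4]
opening: 0.618
grip_force: 0.0
```

step_arm([
  {"slide":[0,0,0],"roll":0},
  {"slide":[0,0,0],"roll":0},
  {"slide":[0,0,0],"roll":0},
], fingers=0.47)

```text
t: 4.85
eef_pos: [544.8, 213.2, 42.4]
tcp_rot: [-3.142, 0.0, 2.684]
ft_force: [-1.2, -1.9, 1.1]
opening: 0.469
grip_force: 2.0
```

step_arm([
  {"slide":[0,0,0],"roll":-0.05},
  {"slide":[-0.001,0,0],"roll":-0.1},
  {"slide":[-0.001,0,0],"roll":-0.15},
  {"slide":[-0.002,0,0],"roll":-0.2},
  {"slide":[-0.002,0,0],"roll":-0.25},
])

```text
t: 5.48
eef_pos: [546.9, 212.6, 42.4]
tcp_rot: [3.141, 0.001, 2.935]
ft_force: [0.1, 0.4, -0.1]
opening: 0.465
grip_force: 2.5
```

step_arm([
  {"slide":[0,0,0],"roll":-0.05},
  {"slide":[0,0,0],"roll":-0.1},
  {"slide":[0,0,0],"roll":-0.15},
  {"slide":[0,0,0],"roll":-0.2},
  {"slide":[0,0,0],"roll":-0.25},
])

```text
t: 6.1
eef_pos: [546.7, 212.6, 42.2]
tcp_rot: [3.141, 0.0, -3.098]
ft_force: [0.7, -0.1, -0.9]
opening: 0.469
grip_force: 1.7
```

```bash
cat > posts.py <<'E'
from stand import *
def posts():
    for n in ('top','scene'):
        d=cam(n);W=cloud(d);P=W.reshape(-1,3);P=P[~np.isnan(P[:,0])]
        T=P[(np.hypot(P[:,0]-548,P[:,1]-212)<85)&(P[:,2]<98)&(P[:,2]>70)]
        c=[]
        for p in T:
            for k in c:
                if np.hypot(*(np.mean(k,0)-p)[:2])<25: k.append(p);break
            else: c.append([p])
        for k in c:
            if len(k)>15:
                m=np.mean(k,0); print(n,len(k),m,'top z',np.percentile(np.array(k)[:,2],90),'ang',np.degrees(np.arctan2(m[1]-211,m[0]-547)))
E
python3 -c "
from posts import *
go(None);posts()"
```

```text
t 6.1 pos [546.652 212.553  42.185] yaw -177.50900923857756 F [ 0.669 -0.095 -0.949] op 0.4691527552595965 1.7136640870012343 q6 -1.3564719097318845
top 16 [593.474 167.927  85.351] top z 87.59489568587674 ang -42.82504197201609
top 21 [504.758 165.195  82.808] top z 88.01383149089315 ang -132.68250201627203
scene 65 [554.463 187.336  83.237] top z 94.2024042782119 ang -72.49500608004278
scene 63 [591.388 170.518  81.025] top z 86.84649754991169 ang -42.36519176555005
scene 53 [552.302 242.316  83.895] top z 93.21142387475577 ang 80.39119396152182
scene 41 [509.735 259.668  77.651] top z 84.24068383483029 ang 127.4412647713318
scene 72 [593.461 255.062  81.53 ] top z 87.50081283923284 ang 43.48210881014728
```

The stand is at about 46° and its post tops are uniform at about 87 mm, so it looks level. I'll open the fingers and withdraw.

step_arm([
  {"slide":[0,0,0],"roll":0},
  {"slide":[0,0,0],"roll":0},
  {"slide":[0,0,-0.02],"roll":0},
  {"slide":[0,0,-0.06],"roll":0},
  {"slide":[0,0,-0.12],"roll":0},
], fingers=0.62)

```text
t: 6.82
eef_pos: [545.9, 212.3, 162.3]
tcp_rot: [-3.141, -0.003, -3.1]
ft_force: [0.1, -0.3, 0.3]
opening: 0.619
grip_force: 0.0
```

step_arm([
  {"slide":[0,0,-0.06],"roll":0},
  {"slide":[0,0,-0.12],"roll":0},
  {"slide":[0,0.06,-0.158],"roll":0},
  {"slide":[0,0.1,-0.158],"roll":0},
  {"slide":[0,0.1,-0.158],"roll":0},
])

```text
t: 7.45
eef_pos: [541.8, 314.8, 320.4]
tcp_rot: [3.141, 0.001, -3.097]
ft_force: [-0.2, -0.3, -0.4]
opening: 0.62
grip_force: 0.0
```

```bash
python3 - <<'E'
from posts import *
go(None);posts()
d=cam('top');d2=cam('scene')
a=cv2.resize(d['color'][228:318,200:290],(400,400),interpolation=cv2.INTER_CUBIC)
c=cv2.resize(d2['color'][150:270,215:335],(400,400),interpolation=cv2.INTER_CUBIC)
cv2.imwrite('pics/b.png',np.hstack([a,c])[:,:,::-1])
np.set_printoptions(precision=1,suppress=True)
for n,x in (('top',d),('scene',d2)):
    W=cloud(x)
    for t in ('canister_knob','canister_center','holder'):
        for m in mark_of(n,t)[:2]: print(n,t,m['uv'],round(m['confidence'],2),W[int(m['uv'][1]+.5),int(m['uv'][0]+.5)])
    P=W.reshape(-1,3);P=P[~np.isnan(P[:,0])]
    H=P[(abs(P[:,0]-595)<70)&(P[:,1]<-120)&(P[:,1]>-290)&(P[:,2]>100)]
    # knob points (lit/brown): print binned by y
    for y in range(-270,-130,10):
        k=H[(H[:,1]>=y)&(H[:,1]<y+10)]
        if len(k): print(y,len(k),k.min(0),k.max(0),k.mean(0))
E
```

```text
t 7.45 pos [541.774 314.842 320.414] yaw -177.43308416648594 F [-0.244 -0.314 -0.408] op 0.6198198297323189 0.0 q6 -1.194792871260503
top 41 [592.127 250.794  83.528] top z 88.42378368004165 ang 41.406857371740884
top 37 [590.044 166.132  82.922] top z 86.81941742309232 ang -46.188842913784256
top 35 [507.902 253.211  83.614] top z 87.5930299023862 ang 132.80740571495525
top 37 [505.521 168.549  84.234] top z 89.3759160285324 ang -134.3368809046489
scene 62 [506.248 171.397  80.637] top z 86.97175097265291 ang -135.8191127887954
scene 61 [591.592 170.782  81.628] top z 87.57407067086353 ang -42.04801469257374
scene 71 [508.986 256.847  80.68 ] top z 86.80372028115744 ang 129.66406197200985
scene 72 [593.501 254.926  81.203] top z 87.12566539973463 ang 43.36918141165869
top canister_knob [399.0, 245.9] 0.65 [ 588.  -227.4  147.6]
top canister_center [385.4, 246.9] 0.87 [ 589.4 -193.2  127.4]
top holder [369.2, 243.5] 0.58 [ 605.2 -154.8   87.7]
top holder [383.7, 245.0] 0.35 [ 594.6 -190.4  129.4]
-260 3 [ 586.4 -251.   137.5] [ 597.2 -250.4  137.7] [ 592.7 -250.7  137.5]
-250 34 [ 57
[... 916 characters left out ...]
.4   10.4]
-250 2 [ 601.1 -244.5  140.3] [ 603.  -242.1  142.9] [ 602.1 -243.3  141.6]
-240 26 [ 576.1 -236.4  108.1] [ 629.4 -230.4  151.2] [ 599.4 -233.   140.3]
-230 64 [ 577.4 -229.8  102.5] [ 630.3 -220.   156.1] [ 597.3 -224.6  138.5]
-220 51 [ 581.3 -220.   101.6] [ 632.4 -210.6  144.8] [ 600.3 -215.2  128.7]
-210 35 [ 561.2 -210.   101.2] [ 633.3 -200.1  133.3] [ 614.7 -205.2  120.3]
-200 57 [ 565.  -199.   102.3] [ 634.  -190.1  135.2] [ 613.  -194.3  120.3]
-190 126 [ 568. -190.  100.] [ 630.8 -180.1  137.2] [ 601.4 -185.   119.2]
-180 86 [ 575.7 -180.   100. ] [ 628.  -170.2  122. ] [ 600.8 -175.5  110.1]
-170 20 [ 586.2 -169.8  100.3] [ 618.1 -161.1  112.1] [ 601.2 -166.5  103.9]
```

View pics/b.png

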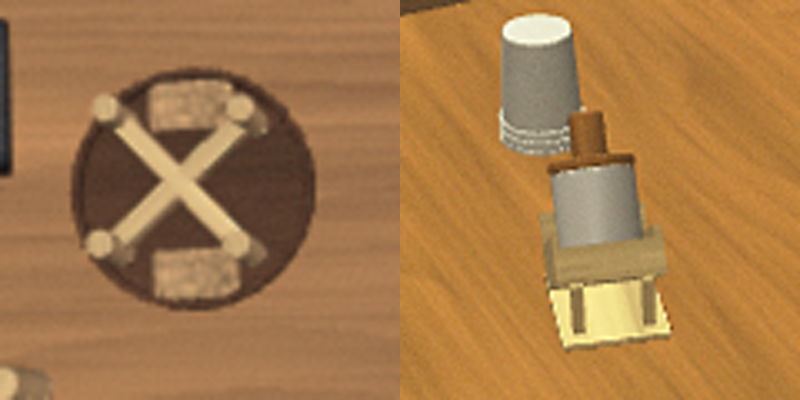

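Left crop: all four feet are clear of the rests. Right crop: the canister in the holder with its lid and knob visible. I'll fit the canister's known shape to the depth points.

```bash
cat > can.py <<'E'
from stand import *
from scipy.optimize import least_squares
def capcyl(r,s,R0,a,b):
    dx=r-R0; dy=np.maximum(a-s,s-b)
    return np.where((dx>0)&(dy>0),np.hypot(dx,dy),np.maximum(dx,dy))
def sdf(P,k,az,lean):
    a=np.array([np.sin(lean)*np.cos(az),np.sin(lean)*np.sin(az),np.cos(lean)])
    q=P-k; s=q@a+124; r=np.linalg.norm(q-np.outer(q@a,a),axis=1)
    return np.min([capcyl(r,s,36,0,90),capcyl(r,s,37,90,100),capcyl(r,s,15,100,140)],0),s,r
def fit(P,k0,az0,lean0,freelean=False):
    k=np.array(k0,float);az=az0;ln=lean0
    for _ in range(4):
        d,s,r=sdf(P,k,az,ln); Q=P[(s>66)&(s<150)&(abs(d)<(15 if _<2 else 8))]
        f=lambda x:sdf(Q,x[:3],x[3],x[4] if freelean else lean0)[0]
        o=least_squares(f,np.r_[k,az,ln],loss='soft_l1',f_scale=2); k,az,ln=o.x[:3],o.x[3],o.x[4]
    d=f(o.x); print('n',len(Q),'knob',k,'az',np.degrees(az),'lean',np.degrees(ln),'rms',np.median(abs(d))); return k,az,ln
E
python3 - <<'E'
from can import *
C=[]
for n in ('top','scene'):
    P=cloud(cam(n)).reshape(-1,3);P=P[~np.isnan(P[:,0])&(P[:,2]>60)]
    P=P[np.linalg.norm(P-[595,-200,125],axis=1)<110]; C.append(P)
    fit(P,(590,-225,140),np.radians(-95),np.radians(35)); 
    fit(P,(590,-225,140),np.radians(-95),np.radians(35),True)
k,az,ln=fit(np.vstack(C),(590,-225,140),np.radians(-95),np.radians(35))
E
```

```text
n 658 knob [ 593.112 -232.019  132.639] az -104.69256592523467 lean 35.0 rms 0.9943623821620191
n 658 knob [ 593.117 -232.073  132.571] az -104.65474786713602 lean 35.153228171392136 rms 0.9812269253553483
n 452 knob [ 591.623 -232.392  132.496] az -104.9947843295559 lean 35.0 rms 1.382919976926825
n 453 knob [ 591.633 -232.322  132.694] az -105.0652237138628 lean 34.69341277304508 rms 1.3652603297732409
n 1113 knob [ 592.29  -232.182  132.459] az -104.99186999791203 lean 35.0 rms 1.2039595460254162
```

step_arm([
  {"slide":[-0.002,-0.055,0],"roll":0.18},
  {"slide":[-0.005,-0.11,0],"roll":0.36},
  {"slide":[-0.008,-0.165,0],"roll":0.54},
  {"slide":[-0.01,-0.22,0],"roll":0.72},
  {"slide":[-0.013,-0.275,0],"roll":0.9},
])

```text
t: 8.68
eef_pos: [566.8, 36.4, 320.3]
tcp_rot: [3.141, 0.0, 2.278]
ft_force: [-0.2, 0.2, -1.2]
opening: 0.621
grip_force: 0.0
```

```bash
python3 -c "
from stand import *
go(None); cam('top'); go((592.3,-232.2,200),75)"
```

```text
t 8.675 pos [566.844  36.357 320.303] yaw 130.51460123810173 F [-0.159  0.228 -1.172] op 0.6206676879443092 0.0 q6 -0.7593964330456805
t 8.725 pos [567.457  31.199 320.156] yaw 129.84549238492275 F [ 1.47  -4.109  0.29 ] op 0.6207444655578622 0.0 q6 -0.7552297030711592
slide mm [-217.941 -149.579  120.673] roll 0.9572344219943792
```

step_arm([
  {"slide":[-0.044,-0.03,0.01],"roll":0.18},
  {"slide":[-0.088,-0.06,0.02],"roll":0.36},
  {"slide":[-0.132,-0.09,0.03],"roll":0.54},
  {"slide":[-0.175,-0.12,0.04],"roll":0.72},
  {"slide":[-0.218,-0.15,0.05],"roll":0.9},
])

```text
t: 9.35
eef_pos: [596.1, -226.6, 269.8]
tcp_rot: [3.141, -0.0, 1.378]
ft_force: [0.7, -0.7, 0.4]
opening: 0.62
grip_force: 0.0
```

step_arm([
  {"slide":[0,0,0.03],"roll":0.06},
  {"slide":[0,0,0.06],"roll":0.06},
  {"slide":[0,0,0.06],"roll":0.06},
])

```text
t: 9.72
eef_pos: [595.3, -224.6, 208.3]
tcp_rot: [-3.138, -0.001, 1.324]
ft_force: [0.9, 0.3, 1.1]
opening: 0.621
grip_force: 0.0
```

```bash
python3 -c "
from can import *
d=cam('wrist'); go((592.3,-232.2,113.5),75)
P=cloud(d).reshape(-1,3);P=P[~np.isnan(P[:,0])&(P[:,2]>60)&(P[:,2]<175)]
P=P[np.linalg.norm(P-[595,-200,125],axis=1)<110]
fit(P,(592,-232,132),np.radians(-105),np.radians(35))
go((592.3,-232.2,113.5),75)"
```

```text
t 9.775 pos [ 596.055 -224.816  210.039] yaw 75.85571831442954 F [0.135 0.441 0.435] op 0.6198659656476913 0.0 q6 -0.2175284155894546
slide mm [-8.11  -1.731 96.538] roll 0.014935102056411539
n 7252 knob [ 590.808 -232.669  132.617] az -105.25671773280786 lean 35.0 rms 0.2918917194503603
t 9.775 pos [ 596.055 -224.816  210.039] yaw 75.85571831442954 F [0.135 0.441 0.435] op 0.6198659656476913 0.0 q6 -0.2175284155894546
slide mm [-8.11  -1.731 96.538] roll 0.014935102056411539
```

step_arm([
  {"slide":[-0.008,-0.002,0.02],"roll":0.015},
  {"slide":[-0.008,-0.002,0.045],"roll":0.015},
  {"slide":[-0.008,-0.002,0.07],"roll":0.015},
  {"slide":[-0.008,-0.002,0.088],"roll":0.015},
  {"slide":[-0.008,-0.002,0.095],"roll":0.015},
])

```text
t: 10.4
eef_pos: [592.4, -232.1, 115.1]
tcp_rot: [3.141, -0.0, 1.309]
ft_force: [-0.2, -0.5, 0.2]
opening: 0.622
grip_force: 0.0
```

step_arm([
  {"slide":[0,0,0],"roll":0},
  {"slide":[0,0,0],"roll":0},
])

```text
t: 10.65
eef_pos: [592.6, -232.2, 116.0]
tcp_rot: [3.14, 0.0, 1.309]
ft_force: [0.2, -0.5, 0.1]
opening: 0.621
grip_force: 0.0
```

```bash
python3 -c "
from can import *
go((592,-232.3,114.5),75)"
```

```text
t 10.65 pos [ 592.605 -232.244  116.011] yaw 74.99613799555655 F [ 0.188 -0.467  0.081] op 0.6210415006221065 0.0 q6 -0.21546538703396945
slide mm [-0.211 -0.572  1.511] roll -6.740469326482025e-05
```

Well aligned. I'll close the fingers.

step_arm([
  {"slide":[0,0,0.0015],"roll":0},
  {"slide":[0,0,0.0015],"roll":0},
  {"slide":[0,0,0.0015],"roll":0},
  {"slide":[0,0,0.0015],"roll":0},
  {"slide":[0,0,0.0015],"roll":0},
], fingers=0.0)

```text
t: 11.28
eef_pos: [592.1, -232.1, 113.6]
tcp_rot: [-3.141, -0.0, 1.309]
ft_force: [-0.9, 0.2, 1.0]
opening: 0.315
grip_force: 30.0
```

step_arm([
  {"slide":[-0.003,0,-0.004],"roll":0},
  {"slide":[-0.0075,0,-0.0105],"roll":0},
  {"slide":[-0.012,0,-0.017],"roll":0},
  {"slide":[-0.0165,0,-0.0235],"roll":0},
  {"slide":[-0.021,0,-0.03],"roll":0},
])

```text
t: 11.9
eef_pos: [586.7, -252.8, 144.1]
tcp_rot: [3.141, -0.0, 1.309]
ft_force: [0.6, 1.4, -4.5]
opening: 0.312
grip_force: 30.0
```

step_arm([
  {"slide":[-0.0055,0,-0.008],"roll":0},
  {"slide":[-0.011,0,-0.016],"roll":0},
  {"slide":[-0.0165,0,-0.0235],"roll":0},
  {"slide":[-0.022,0,-0.0315],"roll":0},
  {"slide":[-0.0275,0,-0.0395],"roll":0},
])

```text
t: 12.52
eef_pos: [579.5, -279.4, 183.6]
tcp_rot: [3.142, 0.0, 1.309]
ft_force: [-0.6, -1.0, -3.5]
opening: 0.313
grip_force: 30.0
```

```bash
cat > hang.py <<'E'
from can import *
def hang():
    s=state(); g=np.array(s['eef_pos'])+[0,0,19]; C=[]
    for n in ('top','scene'):
        P=cloud(cam(n)).reshape(-1,3);P=P[~np.isnan(P[:,0])]
        a=P[(np.linalg.norm((P-g)[:,:2],axis=1)<110)&(P[:,2]<g[2]-18)&(P[:,2]>g[2]-130)]; C.append(a)
    P=np.vstack(C); best=None
    az0=R.from_euler('xyz',s['tcp_rot']).as_matrix()[:,0]; az=np.arctan2(-az0[1],-az0[0])
    # knob at the grip, lean about the closing axis only
    f=lambda x:(lambda r:r[0][abs(r[0])<10**9])(sdf(P,g,az,x))
    for l in np.radians(np.arange(-20,60,1)):
        c=np.sum(np.minimum(abs(sdf(P,g,az,l)[0]),6)); 
        if best is None or c<best[0]: best=(c,l)
    d=abs(sdf(P,g,az,best[1])[0]); print('lean deg',np.degrees(best[1]),'inl',np.mean(d<6),len(P),'grip pt',g)
E
python3 -c "
from hang import *
go(None);hang()"
```

```text
t 12.525 pos [ 579.517 -279.401  183.649] yaw 74.98561013635505 F [-0.617 -1.034 -3.507] op 0.3128503919357569 29.997332990169525 q6 -0.2897818713848091
lean deg 35.0 inl 0.9808 1250 grip pt [ 579.517 -279.401  202.649]
```

The pads hold the canister stiffly at 35°, so it won't swing upright by itself. I'll right it by pressing its lower body against the outside of the fixed holder wall.

step_arm([
  {"slide":[-0.02,0,-0.005],"roll":0},
  {"slide":[-0.04,0,-0.005],"roll":0},
  {"slide":[-0.06,0,-0.005],"roll":0},
  {"slide":[-0.076,0,-0.003],"roll":0},
  {"slide":[-0.076,0,0.01],"roll":0},
])

```text
t: 13.25
eef_pos: [559.7, -353.9, 172.9]
tcp_rot: [3.14, 0.0, 1.307]
ft_force: [0.2, 0.8, -3.0]
opening: 0.309
grip_force: 30.0
```

step_arm([
  {"slide":[0,0,0.015],"roll":0},
  {"slide":[0,0,0.03],"roll":0},
  {"slide":[0,0,0.045],"roll":0},
  {"slide":[0,0,0.057],"roll":0},
  {"slide":[0,0,0.057],"roll":0},
])

```text
t: 13.88
eef_pos: [559.7, -352.0, 115.0]
tcp_rot: [-3.14, -0.001, 1.309]
ft_force: [0.7, 0.2, -3.6]
opening: 0.308
grip_force: 30.0
```

```bash
python3 - <<'E'
from hang import *
go(None);hang()
d=cam('scene'); cv2.imwrite('pics/s3.png',cv2.resize(d['color'][130:270,190:330],(500,500))[:,:,::-1])
E
```

```text
t 13.875 pos [ 559.709 -351.985  114.954] yaw 74.99688654066686 F [ 0.655  0.205 -3.639] op 0.3082488033237999 29.99739646911621 q6 -0.39946914963748936
lean deg 35.0 inl 0.7345245692405871 1567 grip pt [ 559.709 -351.985  133.954]
```

View pics/s3.png

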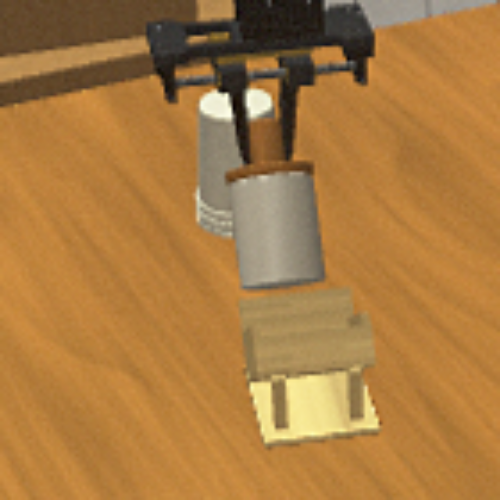

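The crop shows the canister hanging at 35° just outside the holder wall (bottom edge at ~(325,285), wall top at ~(295,295)). I'll press it in slowly.

step_arm([
  {"slide":[0.01,0,0],"roll":0},
  {"slide":[0.02,0,0],"roll":0},
  {"slide":[0.03,0,-0.003],"roll":0},
  {"slide":[0.038,0,-0.006],"roll":0},
  {"slide":[0.046,0,-0.01],"roll":0},
])

```text
t: 14.65
eef_pos: [572.1, -307.8, 126.6]
tcp_rot: [3.141, 0.001, 1.309]
ft_force: [-1.4, -3.7, -3.2]
opening: 0.313
grip_force: 31.2
```

step_arm([
  {"slide":[0.006,0,-0.003],"roll":0},
  {"slide":[0.012,0,-0.006],"roll":0},
  {"slide":[0.018,0,-0.009],"roll":0},
  {"slide":[0.024,0,-0.012],"roll":0},
  {"slide":[0.024,0,-0.012],"roll":0},
])

```text
t: 15.28
eef_pos: [578.3, -284.2, 138.4]
tcp_rot: [3.141, -0.0, 1.309]
ft_force: [-0.1, -1.7, -2.9]
opening: 0.312
grip_force: 30.0
```

```bash
python3 -c "
from hang import *
go(None);hang()"
```

```text
t 15.275 pos [ 578.284 -284.191  138.375] yaw 75.01145878382648 F [-0.138 -1.722 -2.862] op 0.3119289445054832 29.994230526972245 q6 -0.29806389837942443
lean deg 9.0 inl 0.5268684373069796 1619 grip pt [ 578.284 -284.191  157.375]
```

step_arm([
  {"slide":[0.005,0,0],"roll":0},
  {"slide":[0.01,0,0],"roll":0},
  {"slide":[0.014,0,0],"roll":0},
  {"slide":[0.014,0,0],"roll":0},
])

```text
t: 15.88
eef_pos: [581.8, -270.7, 138.0]
tcp_rot: [-3.141, -0.0, 1.309]
ft_force: [-0.8, -3.1, -4.6]
opening: 0.308
grip_force: 30.0
```

step_arm([
  {"slide":[-0.005,0,0],"roll":0},
  {"slide":[-0.01,0,-0.015],"roll":0},
  {"slide":[-0.01,0,-0.045],"roll":0},
  {"slide":[-0.01,0,-0.075],"roll":0},
  {"slide":[-0.01,0,-0.09],"roll":0},
])

```text
t: 16.5
eef_pos: [579.4, -281.2, 230.5]
tcp_rot: [3.139, 0.0, 1.308]
ft_force: [-0.1, 0.5, -4.8]
opening: 0.31
grip_force: 30.0
```

```bash
python3 - <<'E'
from hang import *
cam('top');go(None);hang()
s=state();g=s['eef_pos']+[0,0,19]
for n in ('top','scene'):
    P=cloud(cam(n)).reshape(-1,3);P=P[~np.isnan(P[:,0])]
    a=P[(np.linalg.norm((P-g)[:,:2],axis=1)<75)&(P[:,2]<g[2]-20)&(P[:,2]>g[2]-124)]
    # free 2-axis tilt about grip
    def f(x):
        ax=np.array([x[0],x[1],1]);ax/=np.linalg.norm(ax);q=a-g-[x[2],x[3],x[4]];t=q@ax+124
        r=np.linalg.norm(q-np.outer(q@ax,ax),axis=1)
        d=np.min([capcyl(r,t,36,0,90),capcyl(r,t,37,90,100),capcyl(r,t,15,100,140)],0)
        return np.r_[d,0.5*np.array(x[2:])]
    o=least_squares(f,[0,0,0,0,0],loss='soft_l1',f_scale=2)
    print(n,len(a),'tilt deg x,y',np.degrees(o.x[:2]),'off',o.x[2:],'med',np.median(abs(o.fun)))
E
```

```text
t 16.55 pos [ 579.682 -281.361  231.683] yaw 74.97526154393081 F [-0.602  0.519 -2.335] op 0.3098049453411572 29.99447911977768 q6 -0.2924175071271511
lean deg 3.0000000000000004 inl 0.9148936170212766 987 grip pt [ 579.682 -281.361  250.683]
top 56 tilt deg x,y [-2.345 -7.746] off [-1.473 -7.353 -0.536] med 0.4664057288883896
scene 898 tilt deg x,y [-2.109 -8.151] off [-3.205 -9.043 -0.198] med 1.5197683329749765
```

The canister is now nearly upright. I'll carry it over the stand at moderate speed.

step_arm([
  {"slide":[0.014,-0.0045,0],"roll":0},
  {"slide":[0.042,-0.014,0],"roll":0},
  {"slide":[0.08,-0.027,0],"roll":0},
  {"slide":[0.118,-0.04,0],"roll":0},
  {"slide":[0.156,-0.052,0],"roll":0},
])

```text
t: 17.38
eef_pos: [568.6, -114.6, 227.5]
tcp_rot: [-3.14, -0.0, 1.309]
ft_force: [-0.0, -0.1, -3.7]
opening: 0.311
grip_force: 30.0
```

step_arm([
  {"slide":[0.038,-0.013,0],"roll":0},
  {"slide":[0.076,-0.026,0],"roll":0},
  {"slide":[0.114,-0.038,0],"roll":0},
  {"slide":[0.152,-0.051,0],"roll":0},
  {"slide":[0.186,-0.062,0],"roll":0},
])

```text
t: 18.0
eef_pos: [556.6, 81.1, 227.6]
tcp_rot: [-3.14, 0.0, 1.309]
ft_force: [0.5, -0.5, -4.4]
opening: 0.307
grip_force: 30.0
```

step_arm([
  {"slide":[0.032,-0.011,0],"roll":0},
  {"slide":[0.062,-0.021,0],"roll":0},
  {"slide":[0.088,-0.03,0],"roll":0},
  {"slide":[0.108,-0.037,0],"roll":0},
  {"slide":[0.12,-0.0405,0],"roll":0},
])

```text
t: 18.62
eef_pos: [549.1, 206.5, 227.8]
tcp_rot: [-3.141, 0.0, 1.31]
ft_force: [0.4, 0.1, -4.3]
opening: 0.306
grip_force: 30.0
```

step_arm([
  {"slide":[0.006,-0.002,0],"roll":0},
  {"slide":[0.006,-0.002,0],"roll":0},
  {"slide":[0.006,-0.002,0],"roll":0},
])

```text
t: 19.0
eef_pos: [549.3, 211.1, 228.1]
tcp_rot: [3.142, 0.0, 1.308]
ft_force: [-0.6, 0.6, -3.6]
opening: 0.306
grip_force: 30.0
```

```bash
cat > tilt.py <<'E'
from hang import *
def tilt():
    s=state();g=s['eef_pos']+[0,0,19]; go(None); hang()
    for n in ('top','scene'):
        d=cam(n);Z=d['z_map'];
        edge=cv2.dilate(Z,np.ones((3,3)))-cv2.erode(Z,np.ones((3,3)))
        W=cloud(d);W[edge>12]=np.nan
        P=W.reshape(-1,3);P=P[~np.isnan(P[:,0])]
        a=P[(np.linalg.norm((P-g)[:,:2],axis=1)<60)&(P[:,2]<g[2]-40)&(P[:,2]>g[2]-118)]
        print(n,len(a))
        if len(a)<80: continue
        def f(x):
            ax=np.array([x[0],x[1],1]);ax/=np.linalg.norm(ax);q=a-g-[x[2],x[3],0]
            return np.linalg.norm(q-np.outer(q@ax,ax),axis=1)-36
        o=least_squares(f,[0,0,0,0],loss='soft_l1',f_scale=1.5)
        print(' tilt',np.degrees(o.x[:2]),'off at knob',o.x[2:],'off at bottom',o.x[2:]-124*o.x[:2],'med',np.median(abs(o.fun)))
        for z in range(-110,-40,15):
            k=a[abs(a[:,2]-g[2]-z)<7.5]
            if len(k)>20:
                o=least_squares(lambda x:np.hypot(k[:,0]-g[0]-x[0],k[:,1]-g[1]-x[1])-36,[0,0],loss='soft_l1',f_scale=1.5); print('  ',z,len(k),o.x)
E
python3 -c "
from tilt import *
tilt()"
```

```text
t 19.0 pos [549.31  211.071 228.125] yaw 74.95042135708611 F [-0.582  0.584 -3.597] op 0.3059616401877257 29.994596242904663 q6 0.5173679133590597
lean deg 2.0 inl 0.9776214833759591 1564 grip pt [549.31  211.071 247.125]
top 0
scene 704
 tilt [-2.675 -8.411] off at knob [-3.685 -9.464] off at bottom [2.105 8.74 ] med 1.2222356354788886
   -110 89 [1.485 6.542]
   -95 132 [0.5   4.911]
   -80 150 [0.187 2.638]
   -65 153 [-0.329  0.515]
   -50 152 [-1.429 -1.82 ]
```

```bash
python3 - <<'E'
from hang import *
s=state();g=s['eef_pos']+[0,0,19]
d=cam('wrist');d2=cam('scene')
u,v=proj(d2,g).astype(int)
c=cv2.resize(d2['color'][v-40:v+60,u-50:u+50],(480,480),interpolation=cv2.INTER_CUBIC)
w=cv2.resize(d['color'],(320,240)); w=np.vstack([w,np.zeros((240,320,3),np.uint8)])
cv2.imwrite('pics/m.png',np.hstack([c,w])[:,:,::-1])
P=cloud(d).reshape(-1,3);P=P[~np.isnan(P[:,0])]
a=P[(np.linalg.norm((P-g)[:,:2],axis=1)<60)&(P[:,2]<g[2]-15)&(P[:,2]>g[2]-60)]
print(len(a))
for z in range(-60,-10,5):
    k=a[abs(a[:,2]-g[2]-z)<2.5]
    if len(k)>10: print(z,len(k),k.mean(0)-g,k.min(0)-g,k.max(0)-g)
lid=a[(a[:,2]>g[2]-45)&(a[:,2]<g[2]-20)]
A=np.c_[lid[:,:2]-g[:2],np.ones(len(lid))]
w=np.ones(len(lid))
for _ in range(10):
    x=np.linalg.lstsq(A*w[:,None],(lid[:,2]-g[2])*w,rcond=None)[0]; r=A@x-(lid[:,2]-g[2]); w=1/np.sqrt(1+(r/0.7)**2)
print('lid plane',x,'tilt deg',np.degrees(np.arctan(-x[:2])),np.median(abs(r)))
E
```

```text
7392
-60 131 [  6.782  29.506 -58.771] [-27.771   6.343 -59.984] [ 34.486  35.902 -57.515]
-55 258 [  6.3    28.855 -55.005] [-28.824   5.35  -57.493] [ 34.425  35.625 -52.519]
-50 291 [  6.931  28.047 -50.02 ] [-28.239   4.808 -52.494] [ 34.28   34.764 -47.526]
-45 303 [  6.72   27.31  -45.009] [-29.077   4.276 -47.487] [ 33.793  33.979 -42.538]
-40 332 [  6.55   26.466 -40.013] [-29.255   2.521 -42.499] [ 33.78   33.165 -37.535]
-35 341 [  6.72   26.35  -34.952] [-28.787   2.925 -37.494] [ 33.443  32.562 -32.504]
-30 229 [  6.061  26.916 -30.871] [-29.152   5.077 -32.473] [ 33.087  31.694 -27.631]
-25 882 [ -0.093   7.797 -23.82 ] [-38.253 -19.493 -27.498] [ 34.352  31.714 -22.5  ]
-20 4406 [  3.577  14.848 -20.174] [-35.452 -15.917 -22.5  ] [ 33.902  31.496 -17.504]
-15 219 [  1.766   9.058 -16.374] [-16.148  -7.252 -17.489] [ 23.072  29.923 -15.004]
lid plane [ -0.021  -0.086 -21.058] tilt deg [1.189 4.919] 1.8109510293628013
```

View pics/m.png

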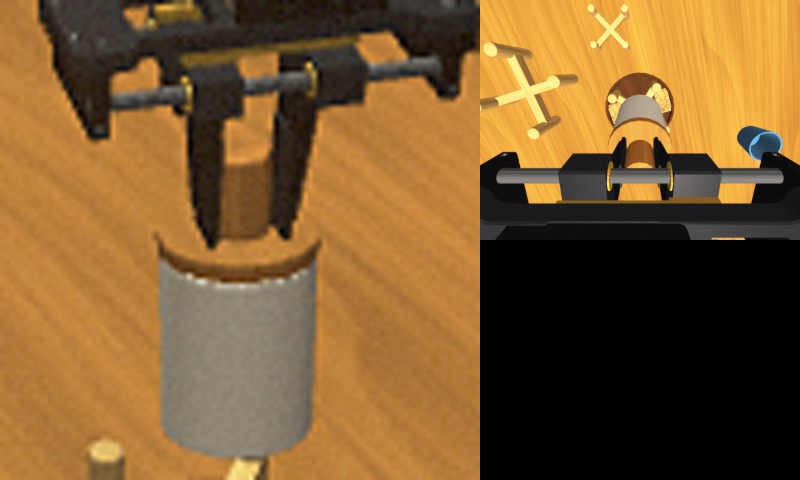

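The canister leans about 8.5° and its knob has slid about 9 mm along the pads. I'll rotate so the lean lies midway between two bars, put its bottom centre over the stand centre, lower it, and rock it upright on its lower edge.

step_arm([
  {"slide":[-0.003,0.001,0],"roll":-0.07},
  {"slide":[-0.006,0.002,0.01],"roll":-0.15},
  {"slide":[-0.008,0.0026,0.02],"roll":-0.22},
  {"slide":[-0.008,0.0026,0.03],"roll":-0.262},
  {"slide":[-0.008,0.0026,0.035],"roll":-0.262},
])

```text
t: 19.92
eef_pos: [549.5, 203.2, 192.7]
tcp_rot: [-3.141, 0.0, 1.57]
ft_force: [0.6, -0.4, -3.2]
opening: 0.311
grip_force: 30.0
```

step_arm([
  {"slide":[0,0,0.006],"roll":0},
  {"slide":[0,0,0.012],"roll":0},
  {"slide":[0,0,0.018],"roll":0},
  {"slide":[0,0,0.018],"roll":0},
])

```text
t: 20.42
eef_pos: [549.4, 203.3, 174.7]
tcp_rot: [-3.141, 0.0, 1.571]
ft_force: [-0.4, -0.1, -3.5]
opening: 0.313
grip_force: 30.0
```

```bash
python3 -c "
from tilt import *
tilt()"
```

```text
t 20.425 pos [549.437 203.254 174.654] yaw 89.99532043115806 F [-0.442 -0.103 -3.497] op 0.31297342091825575 29.994448721408844 q6 0.24159826124643777
lean deg 2.0 inl 0.793416572077185 1762 grip pt [549.437 203.254 193.654]
top 20
scene 635
 tilt [-2.014 -7.514] off at knob [-2.764 -8.436] off at bottom [1.596 7.825] med 1.2812315555768166
   -110 94 [13.658 -2.28 ]
   -95 106 [-0.627  5.359]
   -80 120 [-0.47   2.958]
   -65 146 [-0.872  0.709]
   -50 145 [-0.42  -1.933]
```

step_arm([
  {"slide":[0,0,0.003],"roll":0},
  {"slide":[0,0,0.006],"roll":0},
  {"slide":[0,0,0.009],"roll":0},
  {"slide":[0,0,0.011],"roll":0},
  {"slide":[0,0,0.011],"roll":0},
])

```text
t: 21.25
eef_pos: [549.6, 203.3, 163.9]
tcp_rot: [-3.141, -0.0, 1.571]
ft_force: [-0.3, 0.2, -3.4]
opening: 0.312
grip_force: 30.0
```

step_arm([
  {"slide":[0,0,0.001],"roll":0},
  {"slide":[0,0,0.002],"roll":0},
  {"slide":[0,0,0.003],"roll":0},
])

```text
t: 21.62
eef_pos: [549.8, 203.3, 161.4]
tcp_rot: [3.141, -0.0, 1.571]
ft_force: [-1.5, 0.6, 4.4]
opening: 0.314
grip_force: 30.0
```

Contact made (about 8 N). I'll rock it upright.

step_arm([
  {"slide":[0.003,0,0.0],"roll":0},
  {"slide":[0.006,0,0.0005],"roll":0},
  {"slide":[0.009,0,0.001],"roll":0},
  {"slide":[0.009,0,0.001],"roll":0},
])

```text
t: 22.12
eef_pos: [549.8, 212.7, 160.5]
tcp_rot: [3.141, -0.0, 1.571]
ft_force: [-0.7, -0.3, 4.2]
opening: 0.31
grip_force: 30.0
```

```bash
python3 -c "
from tilt import *
tilt()
from posts import *
posts()"
```

```text
t 22.125 pos [549.82  212.655 160.451] yaw 90.01811823461483 F [-0.671 -0.316  4.153] op 0.3100205548459533 29.999426007270813 q6 0.25653337463292475
lean deg -2.0 inl 0.7094561489465948 2041 grip pt [549.82  212.655 179.451]
top 7
scene 614
 tilt [-0.828 -5.54 ] off at knob [ -1.517 -11.662] off at bottom [0.275 0.328] med 1.4036429577525205
   -110 90 [ 0.097 -1.113]
   -95 143 [ 0.692 -2.737]
   -80 114 [-0.93  -3.611]
   -65 121 [-0.767 -5.062]
   -50 119 [-0.952 -6.534]
top 36 [590.126 165.866  83.751] top z 87.9884989994066 ang -46.30346077081967
top 38 [505.808 168.574  83.015] top z 86.88028084586618 ang -134.15456570153304
scene 63 [591.131 170.387  80.837] top z 87.3703127899945 ang -42.623066185527854
scene 175 [578.008 227.54   84.041] top z 95.07170091142291 ang 28.076038194156585
scene 134 [545.057 244.971  83.879] top z 94.67095746375045 ang 93.27356803078685
scene 64 [508.842 257.313  80.538] top z 86.68875203357312 ang 129.48589534202307
scene 62 [594.336 255.705  80.725] top z 87.28135095691769 ang 43.36260249660273
```

step_arm([
  {"slide":[0,0,0.001],"roll":0},
  {"slide":[0.001,0,0.002],"roll":0},
  {"slide":[0.002,0,0.003],"roll":0},
  {"slide":[0.002,0,0.003],"roll":0},
])

```text
t: 22.92
eef_pos: [550.5, 215.1, 159.4]
tcp_rot: [3.138, -0.002, 1.571]
ft_force: [-3.1, 1.1, 21.8]
opening: 0.306
grip_force: 30.0
```

```bash
python3 -c "
from tilt import *
tilt()"
```

```text
t 22.925 pos [550.536 215.086 159.424] yaw 89.99979731370988 F [-3.119  1.095 21.827] op 0.3060090861388471 29.957314431667328 q6 0.25972480472550225
lean deg -3.0000000000000004 inl 0.7034183919114106 2077 grip pt [550.536 215.086 178.424]
top 2
scene 638
 tilt [ 1.05  -4.778] off at knob [  0.225 -12.118] off at bottom [-2.047 -1.777] med 1.3319780720046346
   -110 86 [-2.136 -3.549]
   -95 157 [-1.005 -3.714]
   -80 117 [-1.268 -5.525]
   -65 121 [-1.298 -6.298]
   -50 134 [-0.652 -7.874]
```

step_arm([
  {"slide":[0,0,-0.001],"roll":0},
  {"slide":[0,0,-0.002],"roll":0},
  {"slide":[0,0,-0.002],"roll":0},
])

```text
t: 23.5
eef_pos: [550.1, 214.6, 159.8]
tcp_rot: [3.14, -0.001, 1.571]
ft_force: [-0.3, 0.6, 7.4]
opening: 0.307
grip_force: 30.0
```

step_arm([
  {"slide":[0,0,0],"roll":0},
  {"slide":[0,0,0],"roll":0},
  {"slide":[0,0,0],"roll":0},
  {"slide":[0,0,0],"roll":0},
], fingers=0.36)

```text
t: 24.0
eef_pos: [549.6, 214.3, 159.0]
tcp_rot: [-3.141, -0.0, 1.571]
ft_force: [-0.3, -0.1, 1.2]
opening: 0.361
grip_force: 0.0
```

```bash
python3 -c "
from tilt import *
tilt()"
```

```text
t 24.0 pos [549.582 214.302 158.977] yaw 89.99843588294709 F [-0.328 -0.124  1.152] op 0.36112816323465197 0.0 q6 0.25970274918796765
lean deg -1.0 inl 0.7281697089294524 2027 grip pt [549.582 214.302 177.977]
top 5
scene 541
 tilt [ 0.161 -0.627] off at knob [-0.146 -2.009] off at bottom [-0.495 -0.653] med 1.2570268516967218
   -110 73 [-1.624 -0.712]
   -95 136 [ 0.154 -0.797]
   -80 88 [-0.835 -1.193]
   -65 108 [-0.315 -1.28 ]
   -50 112 [-0.086 -1.479]
```

It stands upright and centred. I'll open further and withdraw upward.

step_arm([
  {"slide":[0,0,0],"roll":0},
  {"slide":[0,0,0],"roll":0},
  {"slide":[0,0,-0.02],"roll":0},
  {"slide":[0,0,-0.06],"roll":0},
  {"slide":[0,0,-0.11],"roll":0},
], fingers=0.55)

```text
t: 24.82
eef_pos: [549.2, 214.2, 269.7]
tcp_rot: [-3.14, 0.0, 1.571]
ft_force: [0.2, 0.8, 0.8]
opening: 0.546
grip_force: 0.0
```

step_arm([
  {"slide":[-0.04,0,-0.02],"roll":0},
  {"slide":[-0.1,0,-0.04],"roll":0},
  {"slide":[-0.16,0,-0.04],"roll":0},
  {"slide":[-0.2,0,-0.04],"roll":0},
  {"slide":[-0.2,0,-0.04],"roll":0},
])

```text
t: 25.45
eef_pos: [549.6, 12.0, 309.2]
tcp_rot: [3.141, 0.0, 1.567]
ft_force: [0.6, 0.1, 0.4]
opening: 0.549
grip_force: 0.0
```

```bash
python3 - <<'E'
from posts import *
from can import *
go(None);posts()
C=[]
for n in ('top','scene'):
    d=cam(n)
    P=cloud(d).reshape(-1,3);P=P[~np.isnan(P[:,0])&(P[:,2]>100)]
    P=P[np.linalg.norm(P-[549,212,150],axis=1)<90]
    fit(P,(549,212,179),np.radians(-90),0.0); fit(P,(549,212,179),np.radians(-90),0.02,True)
c=cv2.resize(d['color'][200:350,290:440],(500,500),interpolation=cv2.INTER_CUBIC); cv2.imwrite('pics/f.png',c[:,:,::-1])
E
```

```text
t 25.45 pos [549.561  11.969 309.215] yaw 89.80541537031115 F [0.648 0.085 0.445] op 0.5494613054028277 0.0 q6 -0.09488837224860555
top 22 [595.192 253.439  85.113] top z 88.11268604662132 ang 41.36802986577163
top 36 [590.174 165.759  83.953] top z 88.0537630021496 ang -46.339265565968596
top 34 [539.835 184.257  83.791] top z 94.00842936139593 ang -104.99845327843411
top 33 [507.306 251.627  84.518] top z 88.64772304825847 ang 134.33444919398474
top 33 [505.434 169.432  85.211] top z 88.00703512301884 ang -134.99859446949023
scene 64 [591.494 170.864  81.123] top z 86.7292572364703 ang -42.05261198968134
scene 167 [578.962 230.045  83.942] top z 94.76459719203554 ang 30.78979915355515
scene 115 [519.314 252.21   82.668] top z 92.45572354279953 ang 123.89492801357011
scene 81 [555.961 248.105  84.955] top z 95.99289336700099 ang 76.42209486526441
scene 58 [594.338 256.36   80.086] top z 86.79295023923765 ang 43.77746823407474
n 657 knob [551.613 214.36  178.241] az -90.0 lean 0.0 rms 1.2068576626408287
n 657 knob [551.32  214.378 178.256] az -194.76933190398486 lean 0.39427835209668244 rms 1.214083101330317
n 963 knob [549.056 213.243 179.114] az -90.0 lean 0.0 rms 0.982863384010976
n 962 knob [549.001 213.049 179.074] az -111.3451304465996 lean 0.374833083289957 rms 0.969424451175982
```

View pics/f.png

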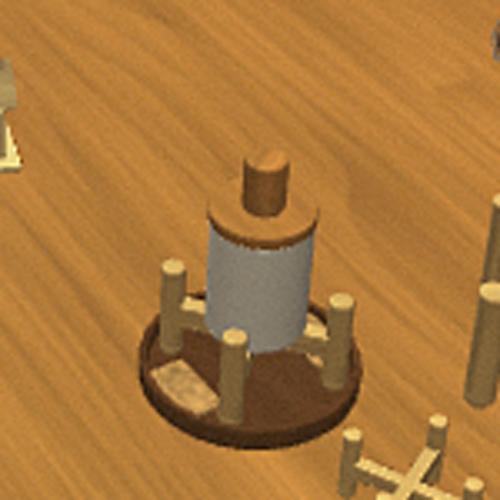

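The picture shows the canister upright at (262,260) in the middle of the level stand, with its feet clear of the rests. The fit gives a tilt of about 0.4° and a knob height of 179 mm. I'm handing the job in.

```bash
python3 -c "
from cell import env
print(env.job_done())"
```

```text
the job is handed in; nothing more can be done
None
```

The stand is level with all four feet on the tray floor, and the canister stands upright, within about 5 mm of the stand's centre. I handed the job in at about 26 s, and no verdict was returned; the cups and bottle were not measured again at the end.

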